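Feed a sample carrier under the reader and press it home

ROBOT

A 6-joint arm with a two-finger parallel gripper is mounted at the origin on a cart in front of the work surface, level with it; the furniture and walls round the work are solid. World frame = base frame: x ahead of the robot, y to its left, z up, the work surface at z = 0. Lengths are in m, angles in degrees, forces in N, time in s.
With the tool pointing down it reaches from about 0.325 to 0.85 m from the base axis. Payload 15.5 kg.
Tool frame: the origin (TCP) lies midway between the tips of the shut fingers; the grasp point (between the pads) lies 19 mm behind it; z points along the fingers, y is the line along which they close (so a half turn about z gives the same grasp; the last joint's range is limited). The gripper opens to 91 mm and grips with 3 to 60 N. Pads are 32 mm wide; open, the fingers measure 118 mm over their backs; the gripper's body (76 mm by 178 mm) begins 60 mm behind the grasp point.
Start: joints at [63.054, 28.281, 77.091, -0, 74.628, -5.472], TCP at [0.229, 0.582, 0.214] pointing down, gripper open.
Joint ranges: [-166.48, 166.48], [-47.26, 123.95], [12.59, 153.08], [-70.14, 250.14], [6.76, 159.57], [-176.63, 176.63]. Speed limits (degrees/s): [108.29, 108.29, 147.25, 172.46, 172.46, 172.46].

INTERFACE

Orientations are given as a 3x3 rotation matrix whose columns are the frame's x, y, z axes.
In Python, from bench import ctrl gives the robot as it stands. The module is installed in compiled form; this text tells all that it offers. Calls block until the motion is done:
- ctrl.goto(position, orientation): joint-space move of the TCP to a pose.
- ctrl.move_l(position, vel=0.15, ori=None, contact_N=None): straight line of the TCP; ori=None keeps the orientation; vel is the mean speed in m/s. With contact_N (N) it stops when the force on the tool has changed by that much, and returns True; else False.
- ctrl.movej(angles): joint-space move.
- ctrl.command_gripper(opening): opening from 0.0 (shut) to 1.0 (fully open); the grip force is fixed at half the most; returns when the fingers have stopped.
- ctrl.sleep(seconds).
- ctrl.ik(position, orientation): joint angles nearest the present ones, or None.
- ctrl.read_camera(name): name is "side" or "top"; returns the picture (400x640x3 uint8, blue, green, red); there is no depth.
- ctrl.camera_params(name): a dict with "fx", "fy", "cx", "cy" (pixels), "pose" (4x4, takes a point from camera to world coordinates). Camera axes: x right, y up, looking along -z (the intrinsics and any distortion apply to the point x, -y, -z); pixel columns grow to the right and rows downward; lengths in m; the calibration is good to about 2 mm. A picture is of the moment at which its call begins. camera_params takes no time and is no camera call.
A pose or a line that the arm cannot do raises ctrl.MotionError and nothing moves.
- ctrl.sign_off(): hands the job in; it is judged then, once.
Readings, each from a call of its own:
- ctrl.current_t(): time.
- ctrl.current_q(): joint angles.
- ctrl.current_dq(): joint speeds.
- ctrl.current_effort(): joint torques, N m.
- ctrl.current_tool_pos(): TCP position.
- ctrl.current_eef_rot(): TCP orientation.
- ctrl.current_contact_force(): force on the tool from outside, world axes, zero at the start.
- ctrl.current_wrist_torque(): the same for the moment, N m.
- ctrl.current_grip_width(): opening from 0.0 (shut) to 1.0 (fully open).
- ctrl.current_grasp_force(): force on a finger pad.
Only numpy, scipy, OpenCV 4.12 (cv2) and the standard library are available. Lean on these libraries where they do the work, as an engineer would, in place of code of your own. Each camera call takes 0.05 s, during which the arm holds its last target. There are 200 camera calls.

TASK

Set the aluminium sample carrier in the flared mouth of the reader's guide channel, nose first, and slide it under the low blue reader head until the red plunger at the far end is fully in. Press it home steadily with about 14 N for half a second (the plunger breaks above 22 N), then let go and leave the carrier there. Keep the carrier and the gripper from bumping the reader head, and leave the other things on the bench where they are.

Things in the scene. Friction and masses are not known exactly. Their poses are not given: they have to be found in the camera images.
- carrier_grip (a point): Centre of the black handle (26 mm along x, 16 along y, 40 tall) of the loose carrier, an aluminium plate 160 long (x), 60 wide (y), 12 thick with three brass rings in its top, 0.25 to 0.5 kg. The point is on the centre line, 32 mm above the plate's underside, 145 mm behind its nose; the handle's top is 52 mm above the underside. x points to the nose (end away from the handle), z up.
- carrier_nose (a point): Middle of the carrier's nose face, 6 mm above its underside; corners rounded with 10 mm radius. Same axes as carrier_grip.
- station: Fixed reader station: grey base 320 x 124 mm, its top (the bed) 8 mm above the bench, from x = -175 to +145 mm. Origin on the bench under the middle of the reader's entry edge; x is the direction of travel, y across, z up. Behind the reader a grey block on the bed holds a red plunger that faces -x.
- channel_mouth (a point): Middle of the open end of the guide channel, on the bed, 175 mm before the reader (station axes). Dark guides 10 mm high on the bed: about 96 mm apart here, narrowing evenly to 64 mm (2 mm play each side of the carrier) at 42 mm before the reader, then straight to 68 mm past its entry edge. The carrier may overhang this end while being set down.
- reader: Blue reader head, a fixed bridge over the channel (station's origin and axes): x = 0 to 60 mm, 124 mm wide, underside 16 mm above the bed (4 mm over the carrier plate), top 64 to 72 mm above the bench. The handle does not fit under it and stays 32 to 56 mm in front of it when the carrier is home.
- plunger (a joint): Travel of the red plunger (m): 0 out, 0.006 fully in (hard stop); starts at 0 to 0.0015, moves against about 4 N of friction, does not spring back. The bed and the carrier plate are slippery (friction about 0.15): sliding takes 0.5 to 3 N more, so up to 7 N is felt before it is home. Fully in, it stops the nose somewhere 76 to 100 mm past the reader's entry edge: this depth differs each time and is not given.
- tub: Bystander: white lidded tub, 64 mm across, 66 mm tall; origin at its underside.
- valve: Bystander: brass ball valve with a red lever, 36x85x50 mm; origin at its underside.
- fixings: Bystander: small blue carton with white lid, 75x132x66 mm; origin at its underside.
- marker: Bystander: yellow highlighter pen, 135 mm long, 20 mm thick; origin at its underside.

How it is judged (in metres and radians):
On the way:
1. the carrier presses the plunger fully in with 9 to 20 N for 0.3 s (value of joint plunger above 0.0045 m and contact force between carrier and plunger between 9 and 20 N), for 0.3 s.
At the end, for the whole second after the job is handed in: The plunger is in (more than 4.5 of 6 mm) and the carrier lies at rest and flat on the bed (tilt under 0.04 rad), along the channel (0.08 rad), its nose on the centre line within 5 mm and not more than 3 mm short of the plunger, released (value of joint plunger above 0.0045 m and x of carrier_nose in the frame of plunger above -0.003 m and y of carrier_nose in the frame of station between -0.005 and 0.005 m and z of carrier_nose in the frame of station below 0.017 m and angle between carrier_nose's own z axis and vertical below 0.04 rad and angle between the x axis of carrier_nose and the x axis of station, either way round below 0.08 rad and linear speed of carrier below 0.01 m/s); the robot touches nothing.
It fails at once if the carrier presses the plunger with more than 22 N (contact force between carrier and plunger above 22 N).
It fails at once if the reader head is bumped or scraped by anything with more than 5 N (contact force between anything else and reader above 5 N).
It fails at once if a bystander is moved by more than 30 mm (distance of any of tub, valve, fixings, marker from where it was at the start of the episode above 0.03 m).
It also fails if it takes over 64 s, if anything falls off the work surface, if the arm or the gripper's body presses on something with over 40 N, if the wrist force passes 120 N, or if a joint passes its speed limit or range.

## Working session

There is one attempt and no reset: what is moved stays moved. The work goes in short steps, each a Python script; the robot and the scene stay as the last script left them, time stands still between calls to the robot, and variables do not carry over. Pictures are saved under pics/ and viewed, at most 10 in all, crops included, and the job is handed in when it is done.

```bash
mkdir -p pics; python3 - <<'E'
from bench import ctrl
import cv2
for n in("top","side"):
    cv2.imwrite(f"pics/{n}0.png",ctrl.read_camera(n)); p=ctrl.camera_params(n); print(n,p)
print(ctrl.current_t())
E
```

```text
top {'fx': 506.2826486523014, 'fy': 506.2826486523014, 'cx': 319.41607759639345, 'cy': 199.0743909833225, 'pose': array([[ 0.0159159 ,  0.98878065, -0.14852445,  0.38432772],
       [-0.99963927,  0.01252173, -0.02375983,  0.15125617],
       [-0.02163348,  0.14884903,  0.98862326,  1.20398895],
       [ 0.        ,  0.        ,  0.        ,  1.        ]])}
side {'fx': 481.33928926905776, 'fy': 481.33928926905776, 'cx': 324.9075238132883, 'cy': 195.57590428807805, 'pose': array([[ 0.86635166,  0.19705312, -0.45891707,  0.04503006],
       [-0.49943016,  0.33799326, -0.797703  , -0.70160355],
       [-0.00207898,  0.92028834,  0.39123529,  0.48917003],
       [ 0.        ,  0.        ,  0.        ,  1.        ]])}
0.1
```

View pics/top0.png

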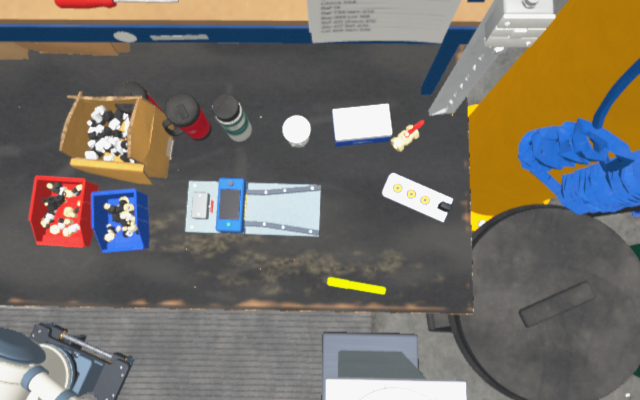

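View pics/side0.png

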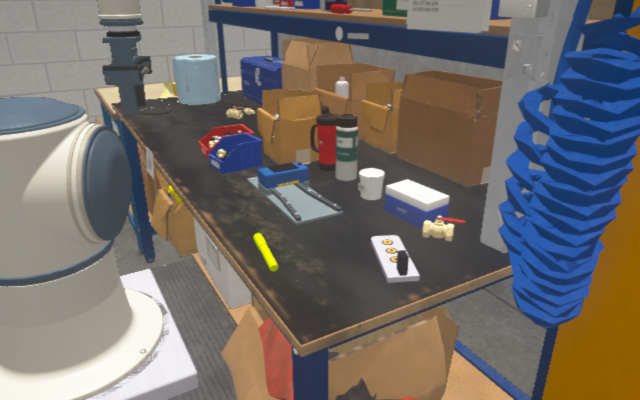

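```bash
cat > h.py <<'E'
import numpy as np, cv2
from bench import ctrl
def ray(n,uv,z):
    p=ctrl.camera_params(n);uv=np.atleast_2d(np.asarray(uv,float))
    d=np.c_[(uv[:,0]-p["cx"])/p["fx"],-(uv[:,1]-p["cy"])/p["fy"],-np.ones(len(uv))]@p["pose"][:3,:3].T
    o=p["pose"][:3,3]; return o+d*((z-o[2])/d[:,2])[:,None]
def proj(n,X):
    p=ctrl.camera_params(n);c=(np.atleast_2d(X)-p["pose"][:3,3])@p["pose"][:3,:3]
    return np.c_[p["cx"]+p["fx"]*c[:,0]/-c[:,2],p["cy"]-p["fy"]*c[:,1]/-c[:,2]]
def big(m):
    n,l,s,_=cv2.connectedComponentsWithStats(m.astype(np.uint8)); return l==1+np.argmax(s[1:,4])
def snap(n,k=10): return np.mean([ctrl.read_camera(n) for _ in range(k)],0).astype(np.uint8)
E
python3 - <<'E'
import cv2,numpy as np
t=cv2.imread("pics/top0.png");s=cv2.imread("pics/side0.png")
a=cv2.resize(t[160:250,178:478],None,fx=2.66,fy=2.66,interpolation=cv2.INTER_CUBIC)
b=cv2.resize(s[150:290,230:450],(550,350),interpolation=cv2.INTER_CUBIC)
c=np.zeros((600,800,3),np.uint8);c[:a.shape[0],:a.shape[1]]=a;c[245:595,:550]=b
cv2.imwrite("pics/crop0.png",c)
for q in[(300,205),(300,215),(270,205),(420,205),(395,180),(230,183),(230,210),(200,205),(190,230),(350,205)]: print(q,t[q[1],q[0]])
E
```

```text
(300, 205) [235 229 212]
(300, 215) [235 228 212]
(270, 205) [234 228 213]
(420, 205) [247 247 247]
(395, 180) [247 247 247]
(230, 183) [170 153 143]
(230, 210) [117 113 113]
(200, 205) [229 228 226]
(190, 230) [233 231 214]
(350, 205) [78 78 78]
```

View pics/crop0.png

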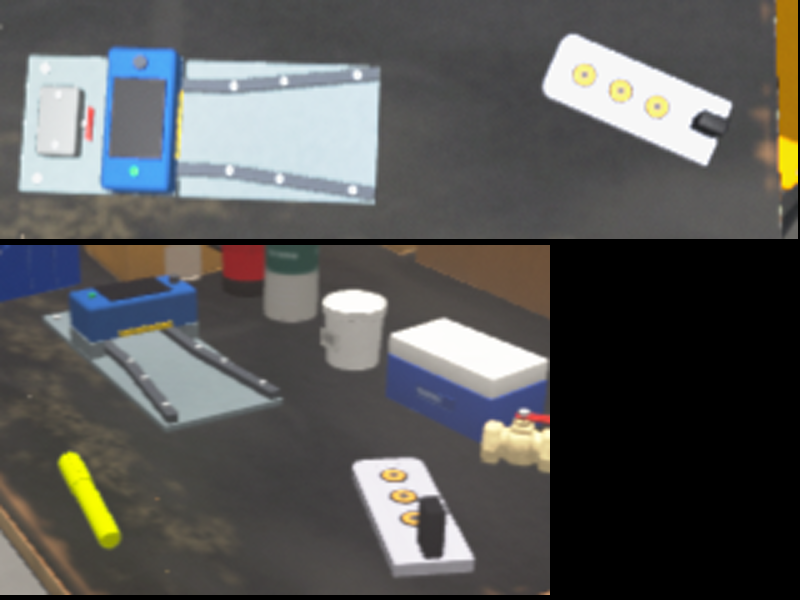

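```bash
cat > meas.py <<'E'
from h import *
def rect(m,z,n="top"):
    c=max(cv2.findContours(m.astype(np.uint8),cv2.RETR_EXTERNAL,cv2.CHAIN_APPROX_NONE)[0],key=cv2.contourArea)
    w=ray(n,c[:,0],z)[:,:2]; r=cv2.minAreaRect((w*1000).astype(np.float32)); return w,r
if __name__=="__main__":
    t=snap("top"); roi=np.zeros(t.shape[:2],bool); roi[165:230,375:460]=1
    m=big((t.min(2)>150)&roi); w,r=rect(m,0.012); print("carrier rect",r)
    ring=(t[...,2].astype(int)-t[...,0]>60)&roi; ring[:, 436:]=0
    cs=cv2.connectedComponentsWithStats(ring.astype(np.uint8)); k=cs[2][1:,4]>8; print("rings",ray("top",cs[3][1:][k],0.012)[:,:2],cs[2][1:,4])
    roi[:]=0; roi[170:245,180:330]=1
    b=t.astype(int); bed=(b.min(2)>180)&roi
    # long edges, rows per column 252..314 ; mouth edge per row
    cols=np.arange(252,316); up=[np.where(bed[:,c])[0].min()-.5 for c in cols]; lo=[np.where(bed[:,c])[0].max()+.5 for c in cols]
    U=ray("top",np.c_[cols,up],.008);L=ray("top",np.c_[cols,lo],.008)
    pu=np.polyfit(U[:,1],U[:,0],1);pl=np.polyfit(L[:,1],L[:,0],1); print("edges",pu,pl,"width",abs(np.polyval(pu,.2)-np.polyval(pl,.2))*np.cos(np.arctan(pu[0])))
    rows=np.arange(190,230); R=[np.where(bed[r])[0].max()+.5 for r in rows];M=ray("top",np.c_[R,rows],.008)
    Lf=[np.where(bed[r])[0].min()-.5 for r in rows];N=ray("top",np.c_[Lf,rows],.008)
    print("mouth y(x)",np.polyfit(M[:,0],M[:,1],1),M[:,:2].mean(0),np.polyfit(N[:,0],N[:,1],1),N[:,:2].mean(0))
    w,r=rect(big(bed|((b[...,0]-b[...,2]>40)&roi)),.008);print("bed",r)
E
python3 meas.py
```

```text
carrier rect ((573.01806640625, -50.263221740722656), (161.96018981933594, 62.56401062011719), 66.52659606933594)
rings [[ 0.5932577  -0.00518784]
 [ 0.5792531  -0.03662062]
 [ 0.56541921 -0.0694123 ]] [49 50 49]
edges [0.06329808 0.58140273] [-0.00461839  0.48057625] width 0.11418126790396652
mouth y(x) [0.10463262 0.12587971] [0.53895505 0.18227199] [-0.01499317  0.50586673] [0.53481415 0.49784817]
bed ((549.49365234375, 339.6865234375), (133.0588836669922, 317.91168212890625), 0.8071810603141785)
```

```bash
cat > st.py <<'E'
from h import *
def cross(v,i0,step,th=155): # walk from dark outside to bright inside, subpixel
    i=i0
    while v[i+step]<th: i+=step
    return i+step*(th-v[i])/(v[i+step]-v[i])
t=snap("top").astype(float).mean(2)
cols=np.r_[192:211,250:292]
U=ray("top",[(c,cross(t[:,c],172,1)) for c in cols],.008)
L=ray("top",[(c,cross(t[:,c],244,-1)) for c in cols],.008)
rows=np.arange(195,228)
M=ray("top",[(cross(t[r],335,-1),r) for r in rows],.008);N=ray("top",[(cross(t[r],176,1),r) for r in rows],.008)
def fit(P,a,b):
    p=np.polyfit(P[:,a],P[:,b],1); k=abs(np.polyval(p,P[:,a])-P[:,b])<.002; p=np.polyfit(P[k,a],P[k,b],1)
    return p,np.std(np.polyval(p,P[k,a])-P[k,b]),k.sum()
for P,a,b in((U,1,0),(L,1,0),(M,0,1),(N,0,1)): print(fit(P,a,b))
E
python3 st.py
```

```text
(array([0.02008181, 0.59595203]), np.float64(0.0002944552836605149), np.int64(61))
(array([0.01959832, 0.4719849 ]), np.float64(0.0002532076649101718), np.int64(61))
(array([-0.01728134,  0.18871425]), np.float64(0.0002586465293914739), np.int64(33))
(array([-0.02228433,  0.51085816]), np.float64(0.00030124587361896954), np.int64(33))
```

```bash
cat >> h.py <<'E'
def R(yaw): # tool down, tool x along yaw (deg)
    a=np.radians(yaw);c,s=np.cos(a),np.sin(a); return np.array([[c,s,0],[s,-c,0],[0,0,-1.]])
SYAW=np.degrees(np.arctan2(1,.0198)); O=np.array([.5410,.3544]); S=np.array([.0198,1])/np.hypot(.0198,1)
E
python3 - <<'E'
from h import *
u=np.array([np.cos(np.radians(66.5)),np.sin(np.radians(66.5))]); g=np.array([.573,-.0503])-.065*u
print(g,proj("top",[*g,.052]))
for f in(0,180):
    for p,y in(((*g,.15),66.5),((*(O-.230*S),.06),SYAW),((*(O-.045*S),.03),SYAW)): print(f,ctrl.ik(p,R(y+f)))
E
```

```text
[ 0.54708131 -0.1099089 ] [[445.71106462 205.12040346]]
0 [-1.74908568e+01  2.70681275e+01  9.10942284e+01 -2.54444375e-14
  6.18376442e+01  6.00914324e+00]
0 [ 6.84733083e+00  3.38353057e+01  9.67618084e+01 -2.54444375e-14
  4.94028858e+01  7.98163905e+00]
0 [ 2.43123480e+01  4.04484618e+01  8.71875120e+01 -2.54444375e-14
  5.23640262e+01  2.54466563e+01]
180 [-1.74908568e+01  2.70681275e+01  9.10942284e+01 -2.54444375e-14
  6.18376442e+01 -1.73990857e+02]
180 [ 6.84733083e+00  3.38353057e+01  9.67618084e+01 -2.54444375e-14
  4.94028858e+01 -1.72018361e+02]
180 [ 2.43123480e+01  4.04484618e+01  8.71875120e+01 -2.54444375e-14
  5.23640262e+01 -1.54553344e+02]
```

```bash
python3 - <<'E'
from h import *
g=[.54708,-.10991]
ctrl.goto((*g,.13),R(66.5)); ctrl.move_l((*g,.08),vel=.1)
cv2.imwrite("pics/a.png",cv2.resize(ctrl.read_camera("side")[180:300,330:490],(640,480),interpolation=cv2.INTER_CUBIC))
print(ctrl.current_t(),ctrl.current_tool_pos(),ctrl.current_contact_force())
E
```

```text
4.5 [ 0.54748515 -0.10996145  0.08052814] [-0.05613106 -0.23405227  0.41533578]
```

View pics/a.png

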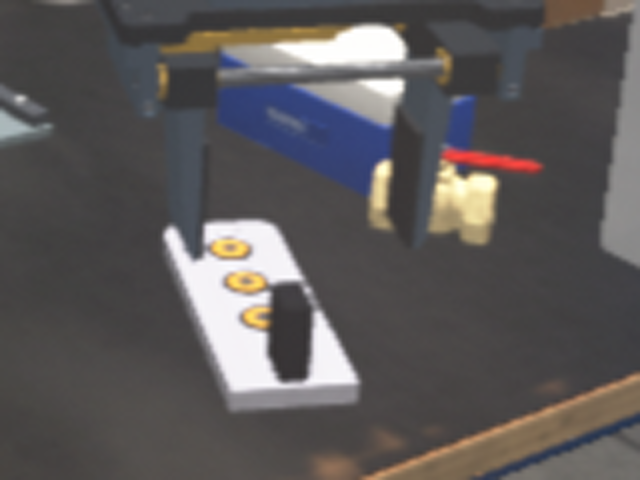

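The open fingers (crop ~(190,250) and (415,240)) straddle the handle at (290,330), aligned with the plate. Next I go down and grip.

```bash
python3 - <<'E'
from h import *
g=[.54708,-.10991]
print(ctrl.move_l((*g,.0155),vel=.06,contact_N=6),ctrl.current_tool_pos())
ctrl.command_gripper(0.0); print(ctrl.current_grip_width()*91,ctrl.current_grasp_force(),ctrl.current_contact_force())
ctrl.move_l((*g,.05),vel=.05); print(ctrl.current_tool_pos(),ctrl.current_contact_force(),ctrl.current_wrist_torque())
cv2.imwrite("pics/b.png",cv2.resize(ctrl.read_camera("side")[180:300,330:490],(640,480),interpolation=cv2.INTER_CUBIC))
print(ctrl.current_t())
E
```

```text
False [ 0.54733891 -0.10999953  0.01584886]
15.906636259145852 30.000015199184418 [-0.06510798  0.29964625 -1.03937813]
[ 0.54692103 -0.10987539  0.04986378] [-0.55341322  0.72771082 -3.70150178] [-0.30367191  0.20445545 -0.0127304 ]
7.75
```

View pics/b.png

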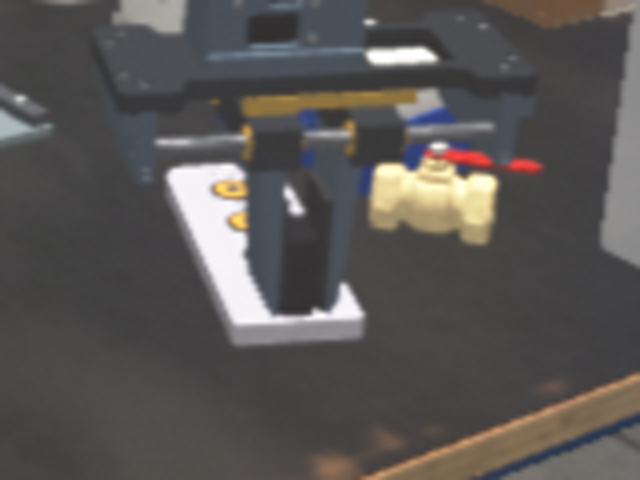

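The carrier hangs in the fingers roughly level (plate from (190,170) to (300,340) in the crop).

```bash
python3 - <<'E'
from h import *
p=O-.230*S
ctrl.move_l((*p,.055),vel=.12,ori=R(SYAW))
print(ctrl.current_contact_force())
print(ctrl.move_l((*p,.0245),vel=.02,contact_N=3),ctrl.current_tool_pos(),ctrl.current_contact_force(),ctrl.current_wrist_torque())
t=ctrl.read_camera("top");s=ctrl.read_camera("side")
np.save("pics/t1.npy",t)
c=np.vstack([cv2.resize(t[165:250,178:428],(750,255),interpolation=cv2.INTER_CUBIC),cv2.resize(s[150:260,230:480],(750,330),interpolation=cv2.INTER_CUBIC)])
cv2.imwrite("pics/c.png",c); print(ctrl.current_t())
E
```

```text
[-0.04020057 -0.4995959  -5.10839882]
False [0.53651526 0.12444719 0.02460272] [ 0.91380808 -0.47541012 -4.42749648] [-0.31107368  0.08932907  0.00193839]
11.6333
```

View pics/c.png

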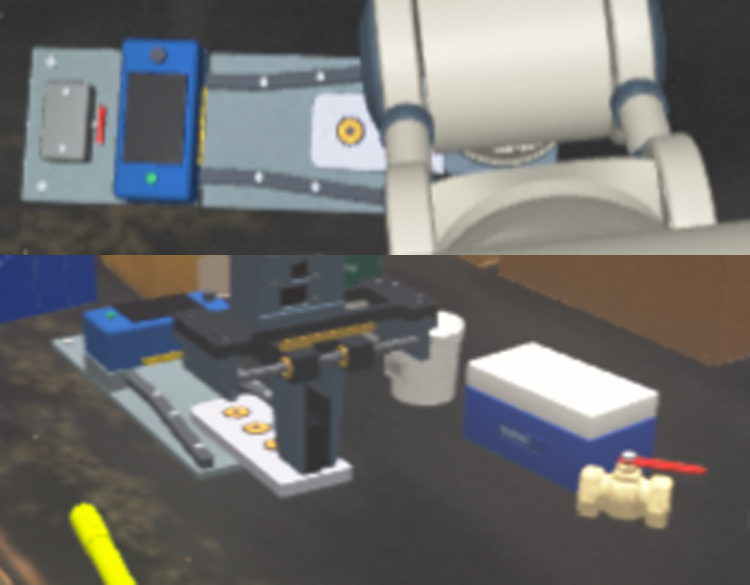

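```bash
python3 - <<'E'
from h import *
t=np.load("pics/t1.npy").astype(float); roi=np.zeros(t.shape[:2],bool); roi[190:228,275:306]=1
m=big((t.min(2)>238)&roi); 
cols=[c for c in range(285,304)]
P=[(c,np.where(m[:,c])[0].min()-.5) for c in cols];Q=[(c,np.where(m[:,c])[0].max()+.5) for c in cols]
n=np.array([S[1],-S[0]])
for A in(P,Q):
    W=ray("top",A,.020)[:,:2]-O; print("lat",np.polyfit(W@S,W@n,1),(W@n).mean())
r=np.array([(np.where(m[k])[0].min()-.5,k) for k in range(203,215)]); print("nose s",((ray("top",r,.020)[:,:2]-O)@S).mean())
for z in(.0235,.022):
    p=O-.230*S; print(ctrl.move_l((*p,z),vel=.01,contact_N=2.5),ctrl.current_tool_pos(),ctrl.current_contact_force(),ctrl.current_wrist_torque())
E
```

```text
Traceback (most recent call last):
  File "h.py", line 11, in big
    n,l,s,_=cv2.connectedComponentsWithStats(m.astype(np.uint8)); return l==1+np.argmax(s[1:,4])
                                                                              ~~~~~~~~~^^^^^^^^^
ValueError: attempt to get argmax of an empty sequence
```

```bash
python3 - <<'E'
from h import *
t=np.load("pics/t1.npy").astype(float); print(t[200,286],t[215,270])
th=(t[200,286,2]+t[215,270,2])/2; roi=np.zeros(t.shape[:2],bool); roi[190:224,275:306]=1
m=big((t[...,2]>th)&roi); cols=list(range(286,303))
P=[(c,np.where(m[:,c])[0].min()-.5) for c in cols];Q=[(c,np.where(m[:,c])[0].max()+.5) for c in cols]
n=np.array([S[1],-S[0]])
for A in(P,Q):
    W=ray("top",A,.020)[:,:2]-O; print("lat",np.polyfit(W@S,W@n,1),(W@n).mean())
r=np.array([(np.where(m[k])[0].min()-.5,k) for k in range(203,215)]); print("nose s",((ray("top",r,.020)[:,:2]-O)@S).mean())
for z in(.0235,.022):
    p=O-.230*S; print(ctrl.move_l((*p,z),vel=.01,contact_N=2.5),ctrl.current_tool_pos(),ctrl.current_contact_force(),ctrl.current_wrist_torque())
E
```

```text
[238. 228. 224.] [170. 161. 144.]
lat [0.48282742 0.08174588] 0.026762728588861574
lat [ 0.05497972 -0.02295367] -0.029348379871795
nose s -0.08547801553724611
False [0.53649295 0.12445777 0.02351287] [-0.08739476  1.08470434 -3.85109602] [-0.18330295  0.01765103 -0.06885036]
True [0.53683497 0.12446593 0.02258504] [-0.29569866 -0.80014307  3.7879361 ] [0.13867628 0.0813845  0.01361621]
```

```bash
cat >> h.py <<'E'
def st(): 
    f=ctrl.current_contact_force(); n=np.array([S[1],-S[0]]); p=ctrl.current_tool_pos(); d=p[:2]-O
    return "t%.2f s%.4f lat%.4f z%.4f | fs %.1f flat %.1f fz %.1f"%(ctrl.current_t(),d@S,d@n,p[2],f[:2]@S,f[:2]@n,f[2])
E
python3 - <<'E'
from h import *
ctrl.move_l((*(O-.230*S),.0234),vel=.02); print(st())
for s in(-.19,-.16,-.13,-.10,-.075):
    h=ctrl.move_l((*(O+s*S),.0234),vel=.04,contact_N=5); print(h,st(),ctrl.current_wrist_torque().round(2))
    if h: break
E
```

```text
t12.34 s-0.2300 lat-0.0001 z0.0233 | fs 0.4 flat -0.7 fz -4.6
False t13.49 s-0.1902 lat-0.0000 z0.0234 | fs -0.5 flat 0.0 fz -4.3 [-0.3   0.02  0.02]
False t14.39 s-0.1600 lat0.0002 z0.0236 | fs -0.2 flat 0.1 fz 1.9 [-0.24  0.01 -0.05]
False t15.29 s-0.1289 lat0.0001 z0.0236 | fs 2.3 flat -1.1 fz 4.6 [-0.17  0.08  0.02]
False t16.19 s-0.0990 lat0.0001 z0.0235 | fs 1.7 flat -0.2 fz 4.5 [-0.14  0.08 -0.06]
False t16.97 s-0.0739 lat0.0000 z0.0236 | fs 2.0 flat -0.1 fz 5.4 [-0.13  0.03 -0.01]
```

```bash
python3 - <<'E'
from h import *
ctrl.sleep(.2);print(st())
for z in(.0237,.0240,.0243):
    ctrl.move_l((*(O-.075*S),z),vel=.005); ctrl.sleep(.15); print(st(),ctrl.current_wrist_torque().round(2))
t=ctrl.read_camera("top");s=ctrl.read_camera("side")
c=np.vstack([cv2.resize(t[165:250,178:428],(750,255),interpolation=cv2.INTER_CUBIC),cv2.resize(s[150:230,220:400],(750,333),interpolation=cv2.INTER_CUBIC)])
cv2.imwrite("pics/d.png",c)
E
```

```text
t17.17 s-0.0741 lat0.0001 z0.0236 | fs 1.6 flat -0.5 fz 5.3
t17.57 s-0.0749 lat-0.0002 z0.0236 | fs 0.3 flat 1.2 fz -0.4 [-0.26  0.07 -0.01]
t17.97 s-0.0751 lat-0.0001 z0.0239 | fs -0.1 flat -0.3 fz -4.4 [-0.34  0.03  0.06]
t18.37 s-0.0750 lat-0.0000 z0.0243 | fs 0.4 flat -0.1 fz -3.0 [-0.4   0.07 -0.04]
```

View pics/d.png

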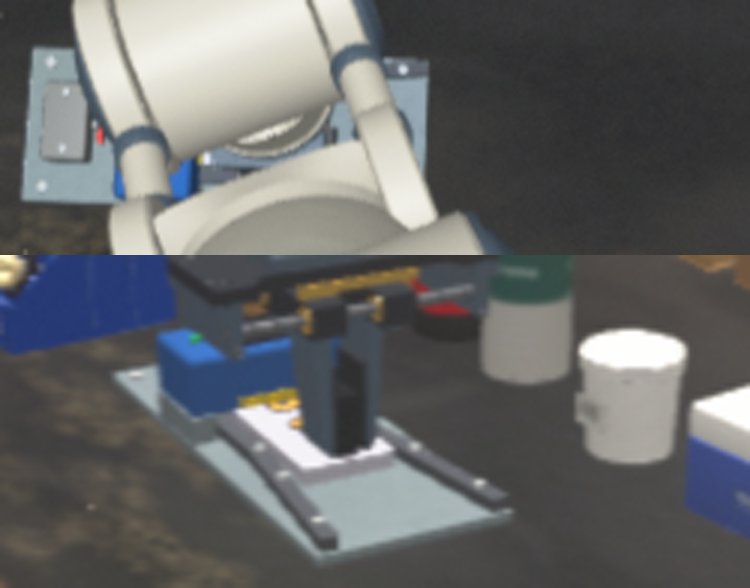

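The carrier is seated between the guides, its nose under the reader, with no side force. Next I press slowly, watching the force.

```bash
cat > push.py <<'E'
from h import *
Z=.0238
def fs(k=5):
    v=[]
    for _ in range(k): v.append(ctrl.current_contact_force()[:2]@S); ctrl.sleep(.01)
    return -np.mean(v)
def cmd(s,**k): return ctrl.move_l((*(O+s*S),Z),**k)
cmd(-.0748,vel=.005); print(st()); b=fs(10); print("base",b)
h=cmd(-.042,vel=.007,contact_N=8.5); print(h,st(),fs())
E
python3 push.py
```

```text
t18.73 s-0.0748 lat-0.0000 z0.0238 | fs -0.0 flat 0.0 fz -4.9
base -0.024688199383268127
True t21.21 s-0.0594 lat-0.0003 z0.0235 | fs -1.4 flat -1.9 fz 5.7 0.8972758553789081
```

```bash
cat > push2.py <<'E'
from push import *
E
sed -i '/^cmd(-.0748/,$d' push.py
python3 - <<'E'
import push; from push import *
s=(ctrl.current_tool_pos()[:2]-O)@S; push.Z=.0238; lat=0
f=fs()
while f<9 and s<-.042:
    s+=.0005; h=cmd(s,vel=.006,contact_N=6); f=fs(3); fz=ctrl.current_contact_force()[2]
    push.Z=float(np.clip(push.Z+np.clip((fz+1)*.00003,-.0002,.0002),.0232,.0245))
    print("%s cmd%.4f Z%.4f f%.1f"%(h,s,push.Z,f),st())
E
```

```text
True cmd-0.0589 Z0.0240 f-0.8 t21.54 s-0.0594 lat-0.0004 z0.0235 | fs 0.6 flat -1.0 fz 7.0
True cmd-0.0584 Z0.0242 f0.0 t21.80 s-0.0593 lat-0.0003 z0.0235 | fs 0.1 flat -0.2 fz 6.6
True cmd-0.0579 Z0.0244 f-0.1 t22.06 s-0.0593 lat-0.0004 z0.0235 | fs 0.0 flat -0.2 fz 6.3
True cmd-0.0574 Z0.0245 f0.2 t22.32 s-0.0593 lat-0.0005 z0.0235 | fs -1.4 flat -0.7 fz 7.1
True cmd-0.0569 Z0.0245 f-0.2 t22.61 s-0.0593 lat-0.0005 z0.0235 | fs -1.2 flat -0.9 fz 6.0
True cmd-0.0564 Z0.0245 f0.5 t22.91 s-0.0593 lat-0.0005 z0.0235 | fs 0.2 flat -0.9 fz 6.6
True cmd-0.0559 Z0.0245 f0.2 t23.22 s-0.0593 lat-0.0006 z0.0235 | fs -0.2 flat -0.0 fz 6.4
True cmd-0.0554 Z0.0245 f0.3 t23.54 s-0.0593 lat-0.0006 z0.0235 | fs -0.7 flat -0.4 fz 5.9
True cmd-0.0549 Z0.0245 f0.8 t23.88 s-0.0593 lat-0.0006 z0.0235 | fs -1.4 flat 0.8 fz 6.9
True cmd-0.0544 Z0.0245 f0.7 t24.24 s-0.0593 lat-0.0006 z0.0235 | fs -0.2 flat -0.5 fz 5.4
True cmd-0.0539 Z0.0245 f1.0 t24.61 s-0.0593 lat-0.0006 z0.0235 | fs -0.7 flat -1.2 fz 6.7
True cmd-0.0534 Z0.0245 f0.8 t24.98 s-0.0593 lat-0.0006 z0.0235 | fs -1.1 flat -1.0 fz 5.7
True cmd-0
[... 1380 characters left out ...]
7 t32.52 s-0.0595 lat-0.0006 z0.0236 | fs -1.3 flat -0.9 fz 5.9
True cmd-0.0449 Z0.0245 f1.6 t33.08 s-0.0595 lat-0.0006 z0.0236 | fs -0.3 flat -2.0 fz 6.9
True cmd-0.0444 Z0.0245 f1.4 t33.66 s-0.0595 lat-0.0006 z0.0237 | fs -1.9 flat -1.1 fz 6.4
True cmd-0.0439 Z0.0245 f1.7 t34.23 s-0.0596 lat-0.0006 z0.0237 | fs -1.4 flat -0.5 fz 5.9
True cmd-0.0434 Z0.0245 f2.1 t34.83 s-0.0596 lat-0.0006 z0.0237 | fs -2.1 flat -0.8 fz 6.3
True cmd-0.0429 Z0.0245 f1.9 t35.42 s-0.0596 lat-0.0006 z0.0237 | fs -1.3 flat -0.8 fz 7.0
True cmd-0.0424 Z0.0245 f2.2 t36.03 s-0.0596 lat-0.0006 z0.0237 | fs -1.4 flat -0.5 fz 6.7
True cmd-0.0419 Z0.0245 f1.3 t36.65 s-0.0596 lat-0.0006 z0.0237 | fs -2.2 flat -0.7 fz 7.1
```

```bash
python3 - <<'E'
import push; from push import *
s=(ctrl.current_tool_pos()[:2]-O)@S; push.Z=.0243; cmd(s,vel=.01); f=fs(); print(f,st())
t0=ctrl.current_t(); i=0
while f<9 and s<-.042 and ctrl.current_t()<t0+11:
    s+=.0004; cmd(s,vel=.008); f=fs(3); i+=1
    fz=ctrl.current_contact_force()[2]; push.Z=float(np.clip(push.Z+np.clip((fz+1)*.00003,-.0001,.0001),.0232,.0250))
    if i%4==0 or f>3: print("f%.1f Z%.4f"%(f,push.Z),st())
print("touch",f,st())
if f>=9:
    th=None; t1=ctrl.current_t()
    while ctrl.current_t()<t1+6:
        f=fs(4)
        if f<14: s+=.00008; cmd(s,vel=.004)
        elif f>16: s-=.00008; cmd(s,vel=.004)
        if f>13 and th is None: th=ctrl.current_t()
        print("%.1f"%f,end=" ")
        if th and ctrl.current_t()>th+1.0: break
    print(st())
E
```

```text
0.4283096525105473 t36.94 s-0.0596 lat-0.0002 z0.0240 | fs -0.3 flat 0.4 fz -2.0
f3.8 Z0.0243 t37.22 s-0.0595 lat-0.0002 z0.0241 | fs -3.8 flat 0.1 fz -1.5
f7.5 Z0.0243 t37.49 s-0.0594 lat-0.0002 z0.0242 | fs -7.7 flat -0.0 fz -0.1
f10.9 Z0.0244 t37.77 s-0.0594 lat-0.0003 z0.0242 | fs -10.3 flat 1.0 fz 1.1
touch 10.93046832548301 t37.77 s-0.0594 lat-0.0003 z0.0242 | fs -10.3 flat 1.0 fz 1.1
10.7 11.1 11.6 12.5 12.9 13.6 14.6 14.8 14.5 14.3 14.6 14.4 14.5 14.7 14.5 14.7 14.7 14.4 14.5 14.3 14.6 14.6 14.1 14.6 14.7 14.6 14.3 14.7 14.3 14.3 14.0 14.8 14.7 14.1 14.1 14.0 t40.72 s-0.0594 lat-0.0003 z0.0243 | fs -14.7 flat 0.7 fz 2.0
```

```bash
python3 - <<'E'
import push; from push import *
push.Z=.0242; s=-.0594+.0006
for _ in range(30):
    if fs(3)<2: break
    s-=.0001; cmd(s,vel=.01)
print(fs(),st())
ctrl.command_gripper(0.6); print(st()); p=ctrl.current_tool_pos()
ctrl.move_l((p[0],p[1],.13),vel=.12)
q=O-.32*S; ctrl.move_l((*q,.2),vel=.2)
t=ctrl.read_camera("top");sd=ctrl.read_camera("side"); print(st())
c=np.vstack([cv2.resize(t[165:250,178:428],(750,255),interpolation=cv2.INTER_CUBIC),cv2.resize(sd[150:230,220:400],(750,333),interpolation=cv2.INTER_CUBIC)])
cv2.imwrite("pics/e.png",c); cv2.imwrite("pics/e_full.png",t)
E
```

```text
1.955485866909489 t42.99 s-0.0595 lat-0.0000 z0.0242 | fs -1.9 flat -1.0 fz -3.0
t43.73 s-0.0596 lat0.0000 z0.0242 | fs -1.3 flat -0.3 fz 0.0
t46.37 s-0.3193 lat-0.0002 z0.1997 | fs 0.0 flat 0.4 fz -0.3
```

View pics/e.png

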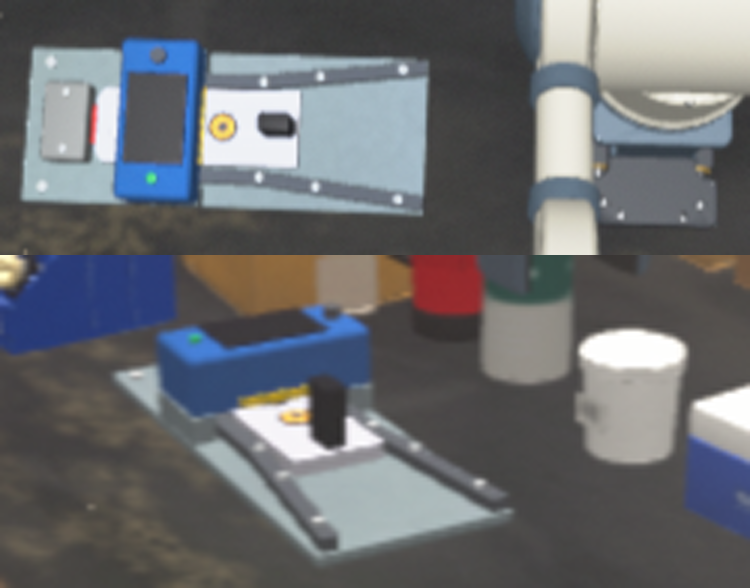

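The carrier is home. Its nose (crop (97,125)) touches the red plunger at (94,125), which is now pressed against the block. The plate is straight between the guides, and the handle is clear of the reader.

```bash
python3 -c "
from bench import ctrl
print(ctrl.sign_off())"
```

```text
the job is handed in; nothing more can be done
None
```

The job is handed in at about 46 s of the 64 s: the carrier sits released in the channel with its nose against the plunger, which looks fully in, after a steady press of about 14.5 N for over a second; the sign-off returned no verdict.

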